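# Float the isolation platform with its hand pump

## Task

Float the small isolation platform: press its black pump knob down again and again, letting it spring back up each time, until the green indicator pin stands fully out, with its white ring clear of the brass bezel, then stop pumping; do not force the knob against its stop. Then push the red shut-off lever a quarter turn, away from the pump knob, until it is closed, and leave the loose things beside the platform alone.

Things in the scene. Friction and masses are not known exactly. Their poses are not given: they have to be found in the camera images.
- isolator: Air-floated isolation platform, fixed; base 180 (x) by 270 (y) mm. Origin: centre of the underside; x to its back, y left, z up. On its -y part a silver breadboard (top 53 mm high, rising up to 6 mm) with bolted-on optics up to 115 mm high. On its +y part a grey manifold block, 150 x 76 mm, top 50 mm high: pump knob at (-38, 90), pin at (4, 68), lever pivot at (42, 90).
- knob_top (a point): Centre of the top of the black mushroom pump knob, 39 mm in diameter, 16 mm thick, on a 12 mm rod. At rest the top is 101.5 mm above the table, pressed fully down 83.5 mm.
- pump_knob (a joint): How far the knob is pressed: 0 at rest, 0.018 m fully down. A spring (4.4 N at rest, 8.4 N down) returns it; pumping adds about 4 N. The first 2 to 4 mm of a stroke are idle, the rest lifts the pin, one way only; let it come fully up between strokes. Takes 4 to 7 good strokes. It goes hard, even part way down, only if pumped on until the pin reaches its stop at 15.6 mm.
- pin_top (a point): Top centre of the indicator pin, 9.6 mm in diameter, in a brass bezel on the manifold; 55.5 mm above the table when in. The pin is green for 10 mm from the top, then has a white ring to 12.6 mm; fully out, the whole ring shows and the top is 68 to 71 mm above the table.
- indicator_pin (a joint): How far the pin stands out: starts at 0 to 0.004 m. A full stroke of the knob raises it by about 2.3 mm, and it stays. It is fully out from 0.0125 m (white ring clear); its stop is at 0.0156 m.
- shutoff_lever (a joint): Shut-off lever: 0 open (points to the platform's +y), 1.57 closed (points to its +x); grows as it turns clockwise seen from above. Starts at 0 to 0.2. It stays where it is left; pushing it takes about 2 N near the end. Closed counts from 1.4.
- lever_pivot (a point): On the lever's turning axis, 69.5 mm above the table, at mid-height of the red sleeve.
- lever_tip (a point): Free end of the red lever, 55 mm from the turning axis, at mid-height of the red sleeve, which is 13 mm wide, 10 mm thick and reaches from 21 to 59 mm from the axis. Its underside is 14 mm above the manifold's top face.
- block: Grey steel block, 40 x 25 x 25 mm, loose on the table; leave alone. Origin: centre of the underside.
- eyeglass: Black loupe, 36 mm in diameter, 48 mm high, standing loose on the table; leave alone. Origin: centre of the underside.
- adapter: Fibre adapter with a red cap, 24 x 14 x 18 mm, loose on the table; leave alone. Origin: centre of the underside.

How it is judged (in metres and radians):
On the way, in this order (a step that is already met when the one before it is completed fails the run):
1. the indicator pin is pumped fully out (value of joint indicator_pin above 0.0125 m), for 0.2 s.
2. the red shut-off lever is pushed to closed (value of joint shutoff_lever above 1.4 rad), for 0.2 s.
At the end, for the whole second after the job is handed in: The indicator pin stands out at least 12.3 mm (white ring clear of the bezel), the pump knob is back up (within 2 mm), the red lever is turned to at least 1.4 rad of its 1.57 (value of joint indicator_pin above 0.0123 m and value of joint pump_knob below 0.002 m and value of joint shutoff_lever above 1.4 rad); the robot touches nothing.
It fails at once if a loose thing beside the platform is moved more than 15 mm or lifted (distance of any of block, eyeglass, adapter from where it was at the start of the episode above 0.015 m).
It fails at once if the knob or any part of the platform is forced with more than 80 N (contact force between the fingers and isolator above 80 N).
It also fails if it takes over 61 s, if anything falls off the work surface, if the arm or the gripper's body presses on something with over 40 N, if the wrist force passes 120 N, or if a joint passes its speed limit or range.

## Robot

A 6-joint arm with a two-finger parallel gripper is mounted at the origin on a cart in front of the work surface, level with it; the furniture and walls round the work are solid. World frame = base frame: x ahead of the robot, y to its left, z up, the work surface at z = 0. Lengths are in mm, angles in rad, forces in N, time in s.
With the tool pointing down it reaches from about 400 to 825 mm from the base axis. Payload 7 kg.
Tool frame: the origin (TCP) lies at the very end of the fingers, on their centre line; the grasp point (between the pads) lies 19 mm behind it; z points along the fingers, y is the direction in which the jaws open and shut (so a half turn about z gives the same grasp; the last joint's range is limited). The gripper opens to 88 mm and grips with 3 to 60 N. Pads are 19 mm wide; open, the fingers measure 130 mm over their backs; the gripper's body (78 mm by 193 mm) begins 47 mm behind the grasp point.
Start: joints at [1.4, 0.359, 0.012, 0, -1.224, -0.288], TCP at [298.944, 605.168, 226.561] pointing down, gripper open.
Joint ranges: [-3.07, 3.07], [-1.43, 2.12], [-1.02, 1.25], [-3.03, 1.67], [-3.05, -0], [-3.03, 3.03]. Speed limits (rad/s): [2.39, 2.39, 3.01, 3.14, 3.14, 3.14].

## Interface

Orientations are given as a unit quaternion [x, y, z, w].
In Python, from plant import bot gives the robot as it stands. Calls block until the motion is done:
- bot.move_ptp(position, orientation): joint-space move of the TCP to a pose.
- bot.line_to(position, velocity=150, ori=None): straight line of the TCP; ori=None keeps the orientation; velocity is the mean speed in mm/s.
- bot.move_joints(angles): joint-space move.
- bot.move_gripper(opening, force=None): finger opening in mm; force is the grip in N (None keeps the last); returns when the fingers have stopped.
- bot.pause(seconds).
- bot.solve_ik(position, orientation): joint angles nearest the present ones, or None.
- bot.read_state(): the state.
- bot.camera(name): name is "scene" or "top" or "wrist"; returns the picture (400x640x3 uint8, red, green, blue); there is no depth.
- bot.get_calibration(name): a dict with "fx", "fy", "cx", "cy" (pixels), "distortion" ([k1, k2, p1, p2, k3] as OpenCV has them; the pictures are not rectified), "view" (4x4, takes a point from world to camera coordinates); the wrist camera has in their place "T_tool_cam" (4x4, takes a point from camera to tool coordinates, whose origin is the TCP and whose axes are the flange's). Camera axes: x right, y up, looking along -z (the intrinsics and any distortion apply to the point x, -y, -z); pixel columns grow to the right and rows downward; lengths in mm; the calibration is good to about 2 mm. A picture is of the moment at which its call begins: read the wrist's pose just before it. get_calibration takes no time and is no camera call.
A pose or a line that the arm cannot do raises bot.Unreachable and nothing moves.
- bot.close_job(): hands the job in, once; it reports no verdict.
The state is a dict: "t": time; "joint_pos": joint angles; "qvel": joint speeds; "tau": joint torques, N m; "tcp_pos": TCP position; "eef_rot": TCP orientation; "contact_force": force on the tool from outside, world axes, zero at the start; "moment": the same for the moment, N m; "width": finger opening in mm.
Only numpy, scipy, OpenCV 4.12 (cv2) and the standard library are available. Lean on these libraries where they do the work, as an engineer would, in place of code of your own. Each camera call takes 0.05 s, during which the arm holds its last target. There are 200 camera calls.

## Working session

There is one attempt and no reset: what is moved stays moved. The work goes in short steps, each a Python script; the robot and the scene stay as the last script left them, time stands still between calls to the robot, and variables do not carry over. Pictures are saved under pics/ and viewed, about 8 in all and at most 12, crops included, and the job is handed in when it is done.

```bash
mkdir -p pics; ls
python3 - <<'E'
from plant import bot
import cv2,json
s=bot.read_state();print({k:s[k] for k in('t','tcp_pos','eef_rot','contact_force','width')})
for n in('scene','top','wrist'):
    c=bot.get_calibration(n);print(n,c)
    cv2.imwrite(f'pics/{n}0.png',bot.camera(n)[:,:,::-1])
E
```

```text
pics
{'t': 0.0, 'tcp_pos': array([298.71839492, 604.77239087, 225.62710649]), 'eef_rot': array([ 9.73787722e-01, -2.27457288e-01, -1.33849726e-04,  7.97913489e-04]), 'contact_force': array([-0.39071386,  0.0684937 ,  0.24164916]), 'width': 87.2182331809119}
scene {'fx': 409.71075304302946, 'fy': 409.71075304302946, 'cx': 321.14670576520757, 'cy': 198.89741455008465, 'distortion': array([-0.00239966,  0.        ,  0.        ,  0.        ,  0.        ]), 'view': array([[ 8.69072900e-01, -4.94612315e-01, -8.42333856e-03,
        -2.86520762e+02],
       [ 3.85189242e-01,  6.65927648e-01,  6.38881535e-01,
        -3.96186114e+02],
       [-3.10389341e-01, -5.58479207e-01,  7.69259015e-01,
        -6.29518756e+02],
       [ 0.00000000e+00,  0.00000000e+00,  0.00000000e+00,
         1.00000000e+00]])}
top {'fx': 437.88490277180915, 'fy': 437.88490277180915, 'cx': 318.2739393598755, 'cy': 203.9555651022691, 'distortion': array([0.022446, 0.      , 0.      , 0.      , 0.      ]), 'view': array([[-3.58156657e-03, -9.99993318e-01, -7.32114935e-04,
         2.40746026e+02],
       [ 9.83732522e-01, -3.65481742e-03,  1.79602249e-01,
        -5.11153539e+02],
       [-1.79603724e-01, -7.69478620e-05,  9.83739039e-01,
        -8.51767591e+02],
       [ 0.00000000e+00,  0.00000000e+00,  0.00000000e+00,
         1.00000000e+00]])}
wrist {'fx': 301.75622326843416, 'fy': 301.75622326843416, 'cx': 318.66515039659834, 'cy': 202.2508593840693, 'distortion': array([-0.04794139,  0.        ,  0.        ,  0.        ,  0.        ]), 'T_tool_cam': array([[ 9.89487641e-04,  9.65150058e-01,  2.61695216e-01,
         6.93787556e+01],
       [ 9.99999423e-01, -1.06433461e-03,  1.44272963e-04,
         7.00290896e-01],
       [ 4.17776336e-04,  2.61694922e-01, -9.65150555e-01,
        -1.58935844e+02],
       [ 0.00000000e+00,  0.00000000e+00,  0.00000000e+00,
         1.00000000e+00]])}
```

View pics/top0.png

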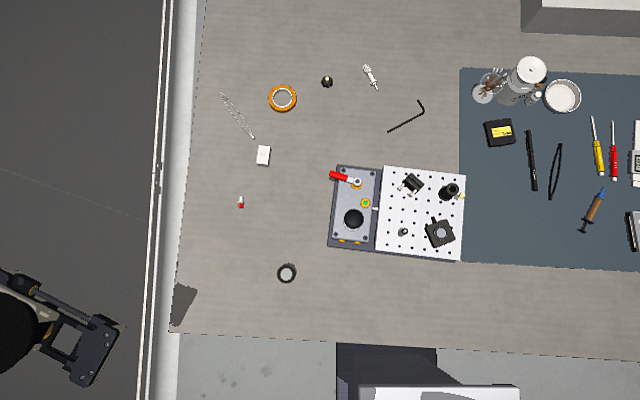

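View pics/scene0.png

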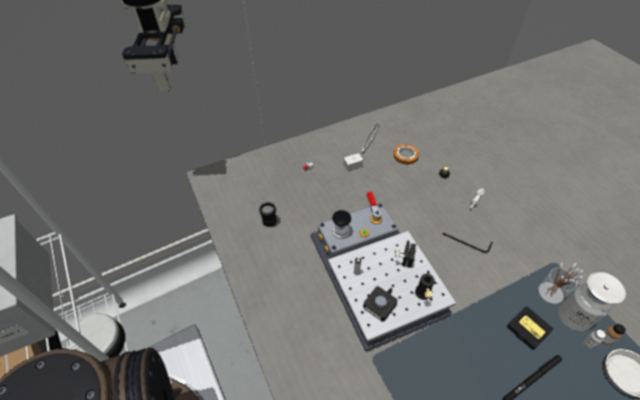

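```bash
cat > h.py <<'E'
import numpy as np, cv2
from scipy.spatial.transform import Rotation as R
from plant import bot
def ray(name,px,state=None):
    c=bot.get_calibration(name)
    K=np.array([[c['fx'],0,c['cx']],[0,c['fy'],c['cy']],[0,0,1]])
    u=cv2.undistortPoints(np.array([[px]],float),K,c['distortion'])[0,0]
    d=np.array([u[0],-u[1],-1.])
    if name=='wrist':
        T=c['T_tool_cam']; W=np.eye(4); W[:3,:3]=R.from_quat(state['eef_rot']).as_matrix(); W[:3,3]=state['tcp_pos']
        M=W@T
    else: M=np.linalg.inv(c['view'])
    return M[:3,3],M[:3,:3]@d
def on_z(name,px,z,state=None):
    o,d=ray(name,px,state); return o+d*(z-o[2])/d[2]
def blobs(mask,box):
    x0,y0,x1,y1=box; m=mask[y0:y1,x0:x1].astype(np.uint8)
    n,_,st,ce=cv2.connectedComponentsWithStats(m)
    i=1+np.argmax(st[1:,4]); return ce[i]+[x0,y0],st[i,4],st[i,:4]+[x0,y0,0,0]
E
python3 - <<'E'
from h import *
for n,bk,bl in(('top',(335,200,375,235),(320,160,375,195)),('scene',(325,205,358,226),(360,185,390,225))):
    im=cv2.imread(f'pics/{n}0.png'); h=cv2.cvtColor(im,cv2.COLOR_BGR2HSV)
    k=blobs(h[...,2]<50,bk); r=blobs(((h[...,0]<8)|(h[...,0]>172))&(h[...,1]>150)&(h[...,2]>90),bl)
    g=blobs((h[...,0]>35)&(h[...,0]<85)&(h[...,1]>100),(355,190,375,240) )
    print(n,k,r,g); print(on_z(n,k[0],101.5),on_z(n,r[0],69.5),on_z(n,g[0],57.))
    if n=='top':
        print([on_z(n,p,50).round() for p in((337,165),(328,247),(466,175),(461,261))])
        print('pivot',on_z(n,(357,182),76))
im=cv2.imread('pics/top0.png')[150:270,310:480]
cv2.imwrite('pics/topcrop.png',cv2.resize(im,None,fx=4.6,fy=4.6,interpolation=cv2.INTER_CUBIC))
E
```

```text
top (array([353.45454545, 217.60909091]), np.int32(220), array([344, 210,  19,  19])) (array([337.77192982, 175.39473684]), np.int32(114), array([329, 171,  19,  10])) (array([365. , 202.5]), np.int32(16), array([363, 201,   5,   4]))
[475.17904166 171.71371158 101.5       ] [566.33634732 199.26088705  69.5       ] [512.73432288 144.15781959  57.        ]
[array([593., 200.,  50.]), array([424., 220.,  50.]), array([571., -66.,  50.]), array([395., -45.,  50.])]
pivot [550.96707592 161.26613161  76.        ]
scene (array([341.20487805, 217.91707317]), np.int32(205), array([333, 211,  17,  15])) (array([371.09333333, 198.08      ]), np.int32(75), array([367, 192,   9,  13])) (array([364.28571429, 231.5       ]), np.int32(14), array([363, 230,   4,   4]))
[471.7480948  169.44421243 101.5       ] [567.16322407 202.79260376  69.5       ] [512.79102519 144.96067626  57.        ]
```

View pics/topcrop.png

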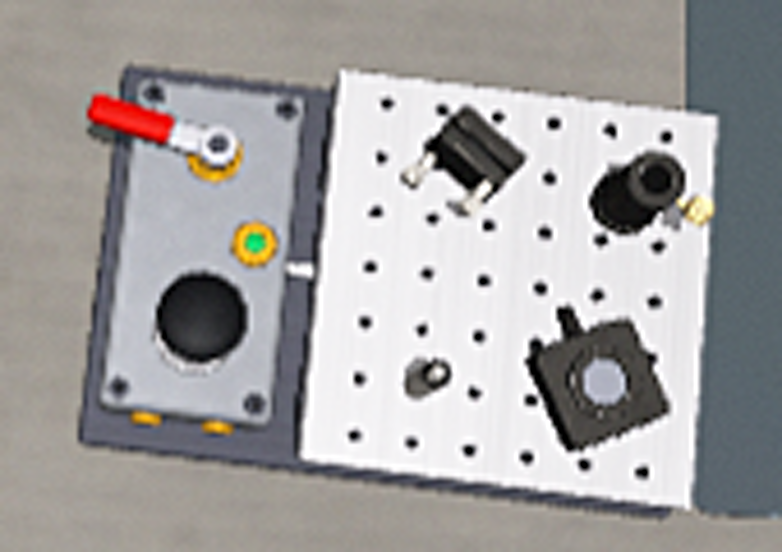

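```bash
cat >> h.py <<'E'
YAW=np.deg2rad(-6.5)
def ori(tilt=0,yaw=YAW):  # tilt: fingers lean toward -x, camera on the +x side
    return (R.from_euler('z',yaw)*R.from_euler('y',tilt)*R.from_quat([1,0,0,0])).as_quat()
KNOB=np.array([473.5,170.8]); PIN=np.array([512.7,144.5]); PIV=np.array([553.2,161.7])
def look(fn,tilt=np.deg2rad(35),back=90):
    q=ori(tilt); d=R.from_quat(q).apply([0,0,1]); p=np.r_[PIN,60]-back*d
    bot.move_ptp(p.tolist(),q.tolist()); bot.pause(.2); s=bot.read_state(); im=bot.camera('wrist')
    cv2.imwrite(fn,cv2.cvtColor(im,cv2.COLOR_RGB2BGR)); return s
E
python3 - <<'E'
from h import *
import pickle
bot.move_gripper(0,20)
s=look('pics/w1.png'); print(s['t'],s['tcp_pos'],R.from_quat(s['eef_rot']).as_matrix()[:,2],s['width'],s['joint_pos'],s['contact_force'])
pickle.dump(s,open('s1.pkl','wb'))
E
```

```text
3.7667 [563.81885729 139.61095973 134.02394012] [-0.56951682  0.06416774 -0.81947123] 0.6011633641089286 [ 0.38332052  0.64698224  0.23239213 -0.27847955 -1.70255503  1.11660495] [-0.32518128 -0.23351909  0.30312766]
```

View pics/w1.png

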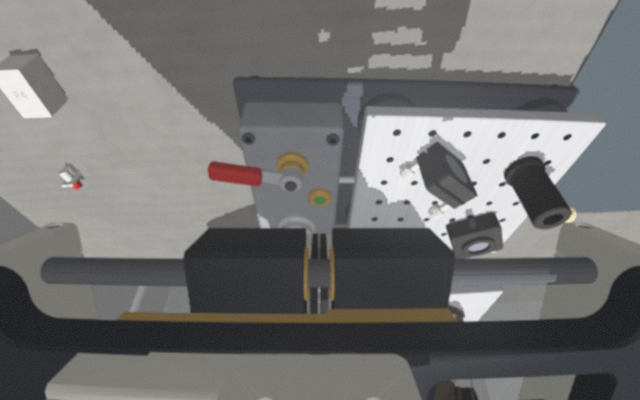

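Run:
```python
from h import *
im=cv2.imread('pics/w1.png')
bot.move_ptp([*KNOB.tolist(),118],ori().tolist()); bot.pause(.2); s=bot.read_state();print(s['t'],s['tcp_pos'],s['contact_force'])
a=cv2.cvtColor(bot.camera('scene'),cv2.COLOR_RGB2BGR)[110:260,260:440]
b=cv2.cvtColor(bot.camera('wrist'),cv2.COLOR_RGB2BGR)
o=np.vstack([np.hstack([cv2.resize(a,(480,400),interpolation=cv2.INTER_CUBIC),cv2.resize(im[150:250,270:350],(320,400),interpolation=cv2.INTER_CUBIC)]),cv2.copyMakeBorder(cv2.resize(b,(320,200)),0,0,0,480,cv2.BORDER_CONSTANT)])
cv2.imwrite('pics/c2.png',o)
```

```text
4.8167 [474.4385011  170.88900607 117.58366249] [-0.344708   -0.27313929  0.12015802]
```

View pics/c2.png

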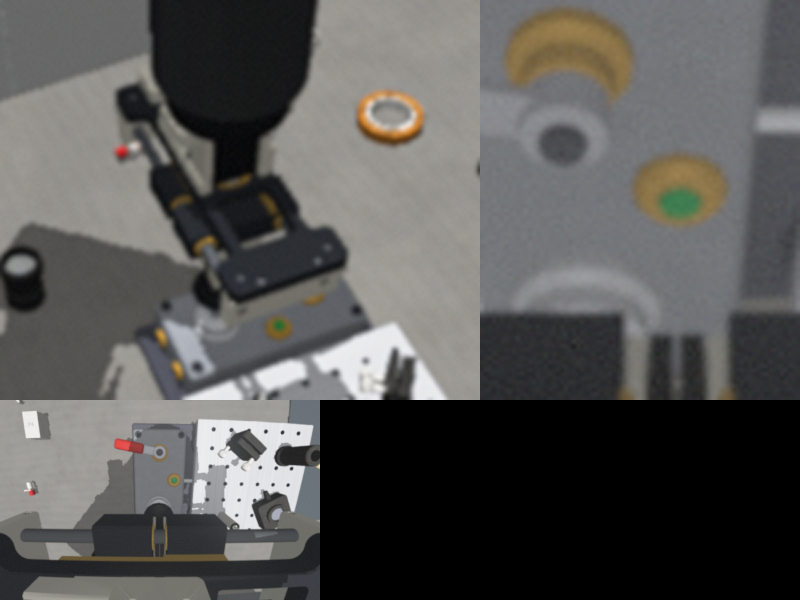

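```bash
cat >> h.py <<'E'
def st(z,v=60):
    bot.line_to([*KNOB.tolist(),z],v); s=bot.read_state(); print(round(s['t'],2),z,s['tcp_pos'].round(1),s['contact_force'].round(1),flush=True); return s
E
python3 - <<'E'
from h import *
for z in(104,100,96,92,88,86.5,85.5): 
    s=st(z,40)
    if abs(s['contact_force'][2])>25: break
bot.pause(.1); print(bot.read_state()['contact_force'],bot.read_state()['tcp_pos'])
st(105)
bot.pause(.2)
for i in range(2):
    st(85.5); bot.pause(.1); st(105); bot.pause(.2)
s=look('pics/w3.png'); print(s['t'],s['tcp_pos'])
cv2.imwrite('pics/w3c.png',cv2.resize(cv2.imread('pics/w3.png')[140:240,260:360],(600,600),interpolation=cv2.INTER_CUBIC))
E
```

```text
5.42 104 [473.4 170.7 103.7] [-0.5  0.7 -0.6]
5.67 100 [474.1 171.2 100.4] [1.  0.3 2.9]
5.92 96 [474.1 171.2  96.8] [-1.3  0.   6.1]
6.17 92 [474.1 171.2  92.9] [-0.6 -0.3  8.3]
6.42 88 [474.2 171.2  89. ] [-0.7 -0.5  8.4]
6.67 86.5 [474.1 171.2  87.6] [-1.5 -1.4  9.8]
6.92 85.5 [474.2 171.2  86.7] [-0.8 -0.2 10.9]
[-1.86165506 -0.60862311 11.67142432] [474.14643157 171.18928242  86.71987342]
7.49 105 [473.4 170.8 105.1] [-0.2  0.4 -0.7]
8.17 85.5 [474.  171.1  85.7] [-1.1 -0.6  6.5]
8.74 105 [473.5 170.9 105.2] [-0.2  0.2 -0.1]
9.42 85.5 [474.  171.1  85.9] [-2.3 -0.6  9.2]
9.99 105 [473.5 170.8 105.2] [-0.  -1.   0.8]
11.2167 [563.3175805  139.50238658 134.72751686]
```

View pics/w3c.png

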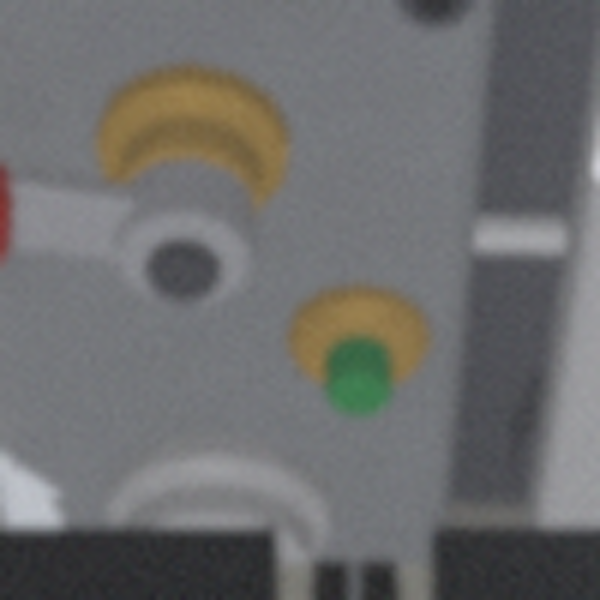

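```bash
cat >> h.py <<'E'
def pin_z(fn,s):
    im=cv2.imread(fn); h=cv2.cvtColor(im,cv2.COLOR_BGR2HSV)
    c,a,b=blobs((h[...,0]>45)&(h[...,0]<90)&(h[...,1]>90),(280,160,360,228))
    r=b[2]/2; top=(b[0]+r-.5, b[1]+b[3]-.5-r*.68)
    o,d=ray('wrist',top,s); # plane containing the pin axis, facing the camera
    n=np.r_[d[:2],0]; t=((np.r_[PIN,0]-o)@n)/(d@n); return b,top,(o+t*d).round(1)
E
python3 - <<'E'
from h import *
import pickle
s=pickle.load(open('s1.pkl','rb')); print(pin_z('pics/w1.png',s))
s=bot.read_state(); print(pin_z('pics/w3.png',s))
bot.move_ptp([*KNOB.tolist(),107],ori().tolist())
for i in range(2):
    st(85.2); bot.pause(.15); print(bot.read_state()['tcp_pos'][2]); st(105); bot.pause(.2)
s=look('pics/w4.png'); print(s['t'],s['tcp_pos'],pin_z('pics/w4.png',s))
cv2.imwrite('pics/w4c.png',cv2.resize(cv2.imread('pics/w4.png')[140:240,260:360],(600,600),interpolation=cv2.INTER_CUBIC))
E
```

```text
(array([315, 198,  10,   6]), (np.float64(319.5), np.float64(200.1)), array([512.7, 144.2,  55.9]))
(array([315, 197,  10,  12]), (np.float64(319.5), np.float64(205.1)), array([512.7, 144.1,  62.5]))
12.61 85.2 [475.3 171.6  85. ] [-0.1  1.8  6.4]
85.0434339956771
13.24 105 [473.5 170.7 105. ] [-0.8  0.3 -0.1]
13.93 85.2 [474.  171.1  85.6] [-0.7 -1.3  7.3]
85.54583513929609
14.56 105 [473.5 170.9 105.2] [0.7 0.3 0.4]
15.7833 [563.35547093 139.47782436 134.74715374] (array([315, 199,  10,  13]), (np.float64(319.5), np.float64(208.1)), array([512.6, 144. ,  65.7]))
```

View pics/w4c.png

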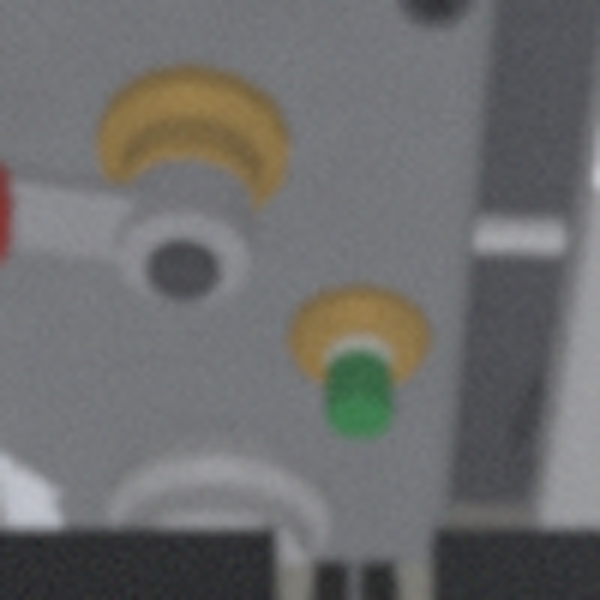

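Run:
```python
from h import *
bot.move_ptp([*KNOB.tolist(),107],ori().tolist())
st(85.2); bot.pause(.15); print(bot.read_state()['tcp_pos'][2],bot.read_state()['contact_force']); st(105); bot.pause(.2)
s=look('pics/w5.png'); print(s['t'],s['tcp_pos'],pin_z('pics/w5.png',s))
cv2.imwrite('pics/w5c.png',cv2.resize(cv2.imread('pics/w5.png')[140:240,260:360],(600,600),interpolation=cv2.INTER_CUBIC))
```

```text
17.18 85.2 [475.3 171.6  85.1] [-1.3  2.4  6.7]
85.1551329620558 [-1.24906907  1.4939867   8.53119593]
17.81 105 [473.6 170.7 105. ] [-1.4  0.1 -1. ]
19.0333 [563.33606636 139.51111811 134.76330144] (array([315, 202,  10,  13]), (np.float64(319.5), np.float64(211.1)), array([512.7, 144.1,  69. ]))
```

View pics/w5c.png

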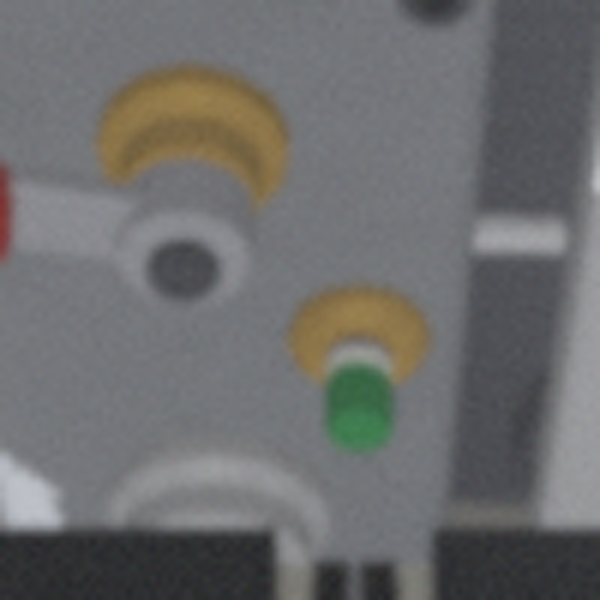

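```bash
cat >> h.py <<'E'
def push_xy(th,hx=9.5,hy=7.5,r=46,gap=0.):
    u=np.array([np.sin(th),np.cos(th)]); n=np.array([-np.cos(th),np.sin(th)])
    p=u*r+n*(6.5+hx*abs(n[0])+hy*abs(n[1])+gap)
    c,s=np.cos(YAW),np.sin(YAW); return PIV+np.array([[c,-s],[s,c]])@p
def show(z): s=bot.read_state(); print(round(s['t'],2),z,s['tcp_pos'].round(1),s['contact_force'].round(1),flush=True); return s
E
python3 - <<'E'
from h import *
p=push_xy(0,gap=10)
bot.move_ptp([*p,130],ori().tolist()); bot.line_to([*p,62],80); show('down')
for th in np.r_[0.1:1.41:0.13,1.45,1.5]:
    bot.line_to([*push_xy(th),62],60); s=show(round(th,2))
    if np.linalg.norm(s['contact_force'])>20: print('STOP');break
a=cv2.cvtColor(bot.camera('top'),cv2.COLOR_RGB2BGR); cv2.imwrite('pics/t6.png',a)
p=push_xy(th,gap=15); bot.line_to([*p,62],80); bot.line_to([*p,140],120)
s=look('pics/w7.png'); print(s['t'],s['contact_force'],pin_z('pics/w7.png',s))
im=cv2.imread('pics/w7.png'); cv2.imwrite('pics/w7c.png',cv2.resize(im[60:250,200:380],(680,600),interpolation=cv2.INTER_CUBIC))
E
```

```text
20.83 down [532.9 210.6  62.4] [-1.   0.2  0.3]
21.22 0.1 [547.1 210.2  62. ] [0.5 0.4 0.9]
21.47 0.23 [552.4 210.8  61.8] [ 0.1 -0.1  0.6]
21.72 0.36 [558.3 210.9  61.9] [-1.3 -0.4  0.4]
21.97 0.49 [564.5 210.1  62. ] [ 0.   0.1 -0.3]
22.23 0.62 [570.6 208.4  62.1] [-0.4  0.3 -0.3]
22.48 0.75 [576.5 205.7  62.1] [-1.4 -0.2  0.9]
22.74 0.88 [582.1 202.1  62.1] [-0.6 -0.6  0.2]
23.01 1.01 [587.3 197.6  62.1] [-0.6  0.1 -1. ]
23.27 1.14 [591.9 192.2  62. ] [ 0.5  1.1 -0.7]
23.54 1.27 [595.6 186.1  62. ] [-0.7  0.1  0.2]
23.82 1.4 [598.4 179.4  62. ] [0.3 0.6 0.3]
24.07 1.45 [598.8 178.2  62. ] [-2.8  6.   0.4]
24.32 1.5 [599.  177.8  62. ] [-8.8 15.   2.2]
26.4083 [0.12126669 0.14016368 0.03163004] (array([315, 202,  10,  13]), (np.float64(319.5), np.float64(211.1)), array([512.7, 144.2,  68.7]))
```

View pics/w7c.png

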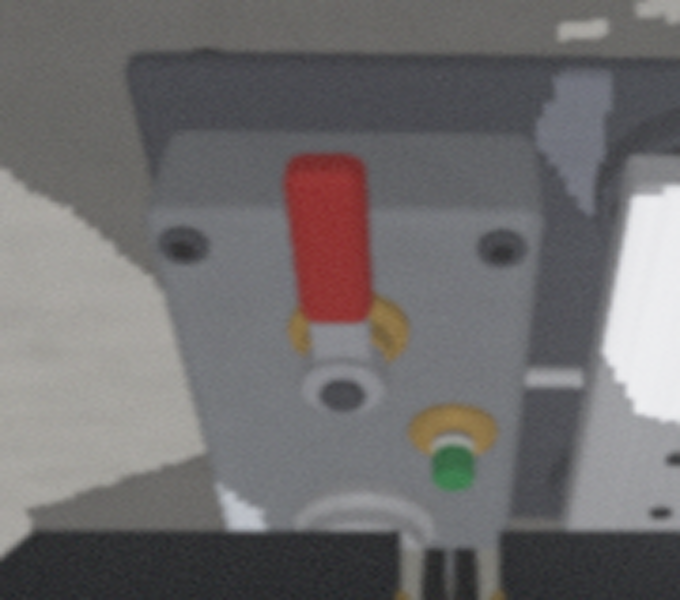

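Run:
```python
from h import *
s=bot.read_state(); h=cv2.cvtColor(cv2.imread('pics/w7.png'),cv2.COLOR_BGR2HSV)
m=((h[...,0]<8)|(h[...,0]>172))&(h[...,1]>130); m[:,:260]=0; m[:,320:]=0;m[:90]=0;m[170:]=0
ys,xs=np.nonzero(m); P=np.array([on_z('wrist',(x,y),74.5,s)[:2] for x,y in zip(xs,ys)])
w,v=np.linalg.eigh(np.cov(P.T)); d=v[:,1]*np.sign(v[0,1]); print('lever',np.pi/2-(np.arctan2(d[1],d[0])-YAW),P.mean(0)-PIV)
bot.line_to([530,180,230],200); bot.move_ptp([450,330,250],ori().tolist()); bot.pause(.3)
a=cv2.cvtColor(bot.camera('top'),cv2.COLOR_RGB2BGR); h=cv2.cvtColor(a,cv2.COLOR_BGR2HSV)
b=cv2.cvtColor(bot.camera('scene'),cv2.COLOR_RGB2BGR); h=cv2.cvtColor(b,cv2.COLOR_BGR2HSV)
print('knob scene',blobs(h[...,2]<50,(325,205,358,226)), bot.read_state()['t'],bot.read_state()['contact_force'])
cv2.imwrite('pics/end.png',np.hstack([cv2.resize(a[140:290,220:400],(400,333)),cv2.resize(b[140:290,230:410],(400,333))]))
```

```text
lever 1.5910943875136991 [43.86135647 -6.62443529]
knob scene (array([341.05797101, 217.8647343 ]), np.int32(207), array([332, 211,  18,  15])) 28.3 [ 0.59729756 -0.48683893  0.45350941]
```

View pics/end.png

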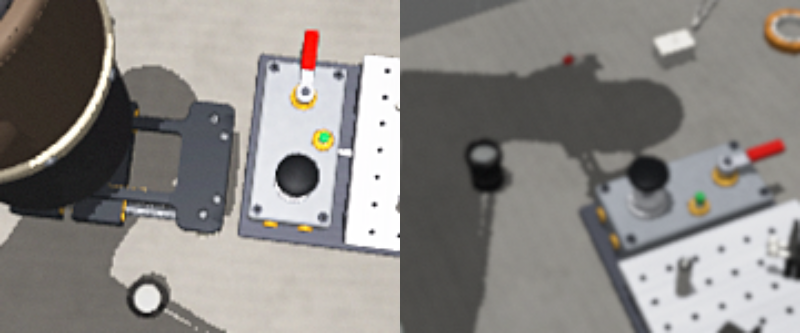

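Knob is back at its starting pixels, the lever is closed, the pin is out and the loose things are undisturbed. Handing in.

```bash
python3 -c "
from plant import bot
print(bot.close_job(), bot.read_state()['t'])"
```

```text
the job is handed in; nothing more can be done
the job is handed in; nothing more can be done
```

I pumped the knob 6 times with closed fingers, then pushed the red lever closed, and handed the job in after about 29 s on the robot's clock. No verdict was reported.

- **Strokes:** The fingers went down to z ≈ 85–87 mm, short of the knob's 83.5 mm stop. The highest force was about 12 N.
- **Indicator pin:** The last views put its top at about 68.7–69.0 mm, roughly 13.3 mm out, with the white ring visible above the bezel. A rougher estimate from the ring's pixels gave 14.5–15 mm. Both are above 12.5 mm and below the 15.6 mm stop, but they disagree by over 1 mm.
- **Lever:** Its angle measured about 1.59 rad, so it is at its closed stop. The last push ended at about 17 N.
- **Knob:** It is back up, within 0.2 pixel of where it started in the scene camera.
- **Loose things:** They looked undisturbed in the last pictures, which I judged by eye and did not measure. The adapter was in shadow there. The gripper stayed well away from all three.
- **Robot:** It ended clear of everything, with about 1 N on the force reading.

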